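# Stack a gift bundle in the bundling machine and set its band tension

### The arm

A 6-joint arm with a two-finger parallel gripper is mounted at the origin on a cart in front of the work surface, level with it; the furniture and walls round the work are solid. World frame = base frame: x ahead of the robot, y to its left, z up, the work surface at z = 0. Lengths are in m, angles in rad, forces in N, time in s.
With the tool pointing down it reaches from about 0.375 to 0.9 m from the base axis. Payload 3.1 kg.
Tool frame: the origin (TCP) lies midway between the tips of the shut fingers; the grasp point (between the pads) lies 19 mm behind it; z points along the fingers, y is the line along which they close (so a half turn about z gives the same grasp; the last joint's range is limited). The gripper opens to 87 mm and grips with 3 to 60 N. Pads are 19 mm wide; open, the fingers measure 117 mm over their backs; the gripper's body (75 mm by 190 mm) begins 51 mm behind the grasp point.
Start: joints at [-1.433, 0.527, 1.433, -0, 1.181, -0.178], TCP at [0.194, -0.594, 0.223] pointing down, gripper open.
Joint ranges: [-3.08, 3.08], [-0.75, 2.2], [0.22, 2.44], [-1.43, 4.57], [0, 2.65], [-2.85, 2.85]. Speed limits (rad/s): [2.79, 2.79, 3.14, 3.14, 3.14, 3.14].

### API

Orientations are given as a unit quaternion [x, y, z, w].
In Python, from rig import status, imaging, order gives the robot as it stands.
- The arm moves only by the tool arm_command, never from a script. Its argument "deltas" is one flat list of numbers, 5 for each row, row after row: the opening, from -1 (shut) to 1 (fully open), so that 0 is half open, then the shift along the tool's x, y, z in m, then the turn about the tool's z in rad. In form: [gripper, tx, ty, tz, roll, gripper, tx, ty, tz, roll, ...]. A call has 1 to 12 rows; each row shifts and turns the commanded pose from where the row before left it, along the tool's axes as they then stand; what a row does not reach is not made up. A row lasts 1/8 s, in which the tool goes at most 62.5 mm and 10.7 degrees, less where a joint would pass 70% of its speed; a pose out of reach is approached as far as the arm can. A call with a gripper value outside its range is refused whole. The fingers move at their own pace and stop on an object; "newtons" is the grip in N (left out, the last holds). Time passes only in rows, so rows that do not move let the fingers close. It gives the time, the measured TCP pose, the force, the opening and the grip force at its end, in the units of the state.
- status.get_obs(): the state, without advancing time (a new reading comes with each control period).
- imaging.camera(name): name is "side" or "top"; returns (picture, depth): 420x560x3 uint8, red, green, blue; 420x560 float32, m along the optical axis (not along the pixel's ray), 0 where there is no reading.
- imaging.camera_params(name): a dict with "intrinsics" (3x3 intrinsics, pixels), "camera_from_world" (4x4, takes a point from world to camera coordinates). Camera axes: x right, y up, looking along -z (the intrinsics and any distortion apply to the point x, -y, -z); pixel columns grow to the right and rows downward; lengths in m; the calibration is good to about 2 mm. A picture is of the moment at which its call begins. camera_params takes no time and is no camera call.
- order.hand_in(): hands the job in; it is judged then, once.
The state is a dict: "time": time; "q": joint angles; "joint_velocities": joint speeds; "joint_torque": joint torques, N m; "position": TCP position; "tool_rot": TCP orientation; "ft_force": force on the tool from outside, world axes, zero at the start; "moment": the same for the moment, N m; "grip_width": finger opening in m; "grip_force": force on a finger pad.
Only numpy, scipy, OpenCV 4.12 (cv2) and the standard library are available. Lean on these libraries where they do the work, as an engineer would, in place of code of your own. Each camera call takes 0.05 s, during which the arm holds its last target. There are 200 camera calls.

### The job

Make up one gift bundle in the pocket of the bundling machine: the plain wooden base board at the bottom, then every flat paper carton there is on the counter, and on top the wooden cover with its grip bar upward, all lying flat and square between the corner guides. Turn the dial so that its pointer stands on the mark whose number is the number of cartons in the bundle (the long mark is nought and they count up clockwise), and when all that is done press the start button fully down and let go. Leave the candles and the doll where they stand.

Things in the scene. Friction and masses are not known exactly. Their poses are not given: they have to be found in the camera images.
- machine: Fixed bundling machine, 150 (x) by 214 (y) mm: low grey bed on its +y side (top 12 mm above the counter), grey control housing on its -y side (y -110 to -8 mm, top 32 mm). Origin on the counter (the machine spans y -110 to 104 mm); x away from the robot, y left, z up. Four L-shaped aluminium guides, 48 mm high over the bed, hold the pocket's corners; the middle 50 mm of the long sides is open.
- pocket (a point): Centre of the pocket on the bed's surface, 12 mm above the counter, at (0, 62) mm in the machine's x, y; axes as the machine's. The pocket is 78 mm along x and 58 mm along y, so the 72 x 52 mm parts, their length along x, have 3 mm to spare on every side.
- base: Base board: plain light wooden board, 72 x 52 x 8 mm. Origin: centre of the underside; x along its length, y across its 52 mm width, z up. The half turn about z is the same part.
- cover: Cover: light wooden board 72 x 52 x 6 mm with a wooden grip bar on top, 44 mm along x, 13 mm wide across y, 17 mm high (from 6 to 23 mm above the underside). Origin: centre of the underside; x along its length, y across its 52 mm width, z up. The half turn about z is the same part.
- dial (a joint): Angle of the dial, rad: 0 with the pointer on mark 0 (the long mark), growing as it turns clockwise seen from above; 0.698 rad (40 degrees) a mark, marks 0 to 6, stop at 4.39 rad (and at 0). It stays where it is left; friction about 0.04 N m.
- dial_grip (a point): On the dial's vertical axis, 69 mm above the counter, at (-24, -72) mm in the machine's x, y. The grip is an upright bar 42 mm long, 14 mm thick, 44 to 76 mm above the counter, on a 44 mm disc; a white line on its top is the pointer. At joint value 0 the bar lies along the machine's x, pointer towards -x (mark 0); this point turns with the dial, pointer along its -x.
- start (a joint): Travel of the start button, m: 0 up, 0.006 fully down; a spring returns it (5 N fully down). Pressed counts beyond 0.0045, which needs about 4 N or more.
- start_top (a point): Centre of the top of the round start button, 26 mm across, at (48, -72) mm in the machine's x, y and 54 mm above the counter when up.
- carton_0: Flat paper gift carton with a cardboard sleeve, 72 x 52 x 11 mm, rigid; two to four of the four are present. Origin: centre of the underside; x along its length, y across its 52 mm width, z up. The half turn about z is the same part.
- carton_1: Flat paper gift carton with a cardboard sleeve, 72 x 52 x 11 mm, rigid; two to four of the four are present. Origin: centre of the underside; x along its length, y across its 52 mm width, z up. The half turn about z is the same part.
- carton_2: Flat paper gift carton with a cardboard sleeve, 72 x 52 x 11 mm, rigid; two to four of the four are present. Origin: centre of the underside; x along its length, y across its 52 mm width, z up. The half turn about z is the same part.
- carton_3: Flat paper gift carton with a cardboard sleeve, 72 x 52 x 11 mm, rigid; two to four of the four are present. Origin: centre of the underside; x along its length, y across its 52 mm width, z up. The half turn about z is the same part.
- candle_a: Bystander to be left alone: candle on a 63 mm square card, 66 mm high. Origin: centre of the underside.
- candle_b: Bystander to be left alone: candle on a 61 mm square card, 66 mm high. Origin: centre of the underside.
- doll_a: Bystander to be left alone: wooden doll, 40 mm across, 134 mm high. Origin: centre of the underside.
- block_a: Bystander to be left alone: candle on a 60 mm square card, 66 mm high. Origin: centre of the underside.

How it is judged:
By the outcome, as a careful person would: the job done as asked, in the order asked, and still so for the second after the job is handed in, with the robot touching nothing.
Of carton_0, carton_1, carton_2, carton_3 only 2 to 4 are there at a start; the rules pass over those that are not, and their reading is None.
At some moment in a run one of carton_0, carton_1, carton_2, carton_3 may be knocked a few centimetres aside while the robot is not near it.
It also fails if it takes over 210 s, if anything falls off the work surface, if the arm or the gripper's body presses on something with over 40 N, if the wrist force passes 120 N, or if a joint passes its speed limit or range.

## Working session

There is one attempt and no reset: what is moved stays moved. The work goes in short steps, Python scripts to look and compute and a tool call to move; the robot and the scene stay as the last step left them, time stands still between calls to the robot, and variables do not carry over. Pictures are saved under pics/ and viewed, at most 14 in all, crops included, and the job is handed in when it is done.

Besides the shell and the picture viewer there is one more tool, called after "Request:" as name(argument=value, ...) on one line, values as JSON. arm_command: Moves the arm, as the interface text tells. Its arguments: {"type":"object","properties":{"deltas":{"type":"array"},"newtons":{"type":"number"}},"required":["deltas"]}

```bash
mkdir -p pics; ls; python3 - <<'E'
from rig import status, imaging
import cv2, numpy as np
for n in("top","side"):
    p,d=imaging.camera(n); cv2.imwrite(f"pics/{n}0.png",p[:,:,::-1]); np.savez(f"pics/{n}0.npz",p=p,d=d)
    c=imaging.camera_params(n); print(n,c)
print(status.get_obs())
E
```

```text
pics
top {'intrinsics': array([[411.97660908,   0.        , 278.93354095],
       [  0.        , 411.97660908, 215.10113335],
       [  0.        ,   0.        ,   1.        ]]), 'camera_from_world': array([[ 0.02625845, -0.99963838, -0.00579757, -0.04951116],
       [ 0.99854298,  0.0259553 ,  0.04730996, -0.51521598],
       [-0.04714238, -0.00703141,  0.99886343, -1.21393271],
       [ 0.        ,  0.        ,  0.        ,  1.        ]])}
side {'intrinsics': array([[466.45506953,   0.        , 280.14983433],
       [  0.        , 466.45506953, 210.980922  ],
       [  0.        ,   0.        ,   1.        ]]), 'camera_from_world': array([[-0.90999293, -0.41445161,  0.01194731,  0.47524918],
       [ 0.27027488, -0.57108627,  0.77512061, -0.22811535],
       [-0.31442704,  0.70858333,  0.63170033, -1.24247422],
       [ 0.        ,  0.        ,  0.        ,  1.        ]])}
{'time': 0.1, 'q': array([-1.43351134e+00,  5.28375853e-01,  1.43375469e+00, -2.08469493e-05,
        1.18141249e+00, -1.78475413e-01]), 'joint_velocities': array([ 0.00069579, -0.00140758, -0.00342611, -0.00100139,  0.00148387,
       -0.00023678]), 'joint_torque': array([-1.19935744e-04, -4.40983629e+01, -1.77151680e+01,  6.34056260e-02,
        5.33848896e-02, -4.07481366e-05]), 'position': array([ 0.19403313, -0.5934303 ,  0.22167406]), 'tool_rot': array([ 9.87561694e-01,  1.57228968e-01,  1.04454800e-05, -9.75179406e-04]), 'ft_force': array([-0.12579749, -1.00152302, -0.07252655]), 'moment': array([ 0.00524437,  0.00382975, -0.00742338]), 'grip_force': 0.0, 'grip_width': 0.08697935235816173}
```

View pics/top0.png

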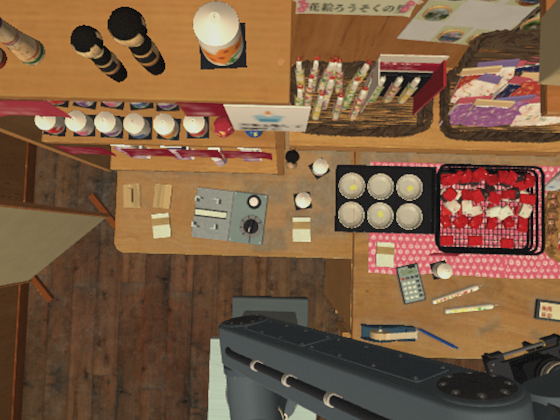

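View pics/side0.png

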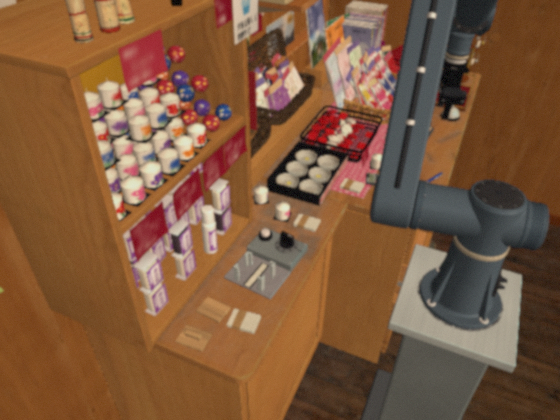

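```bash
python3 - <<'E'
import cv2, numpy as np
t=cv2.imread("pics/top0.png"); s=cv2.imread("pics/side0.png")
a=cv2.resize(t[165:280,105:425],(800,288),interpolation=cv2.INTER_CUBIC)
b=cv2.resize(s[165:365,150:390],(372,310),interpolation=cv2.INTER_CUBIC)
c=np.zeros((600,800,3),np.uint8); c[:288]=a; c[290:600,:372]=b
b2=cv2.resize(s[60:220,330:560],(420,292),interpolation=cv2.INTER_CUBIC); c[290:582,376:796]=b2
cv2.imwrite("pics/c1.png",c)
E
```

```text
(no output)
```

View pics/c1.png

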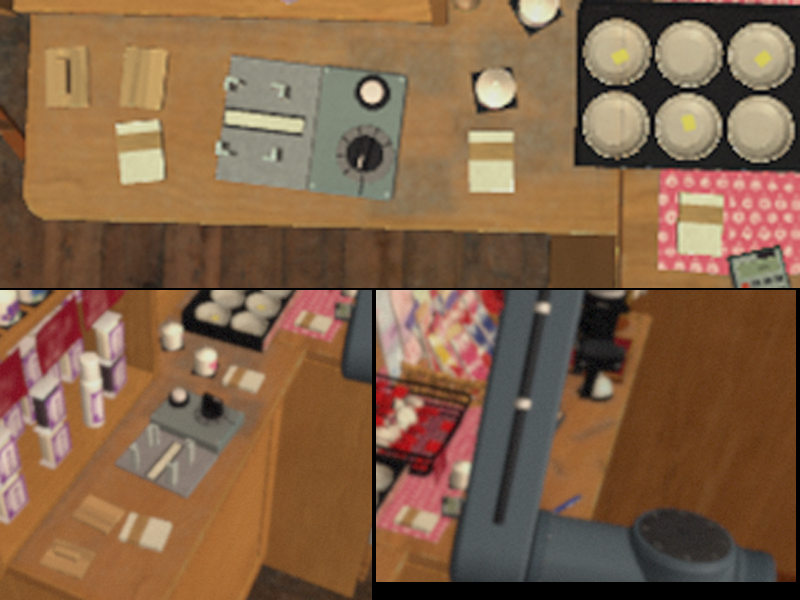

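```bash
cat > h.py <<'E'
import cv2, numpy as np
from rig import imaging
def cam(n):
    c=imaging.camera_params(n); return c["intrinsics"],c["camera_from_world"]
def ray(n,uv,z):
    "pixels (N,2) -> world points on plane z"
    K,T=cam(n); uv=np.atleast_2d(uv).astype(float)
    d=np.c_[(uv[:,0]-K[0,2])/K[0,0],-(uv[:,1]-K[1,2])/K[1,1],-np.ones(len(uv))]@T[:3,:3]
    o=-T[:3,:3].T@T[:3,3]; s=(z-o[2])/d[:,2]
    return o+d*s[:,None]
def proj(n,P):
    K,T=cam(n); p=np.atleast_2d(P)@T[:3,:3].T+T[:3,3]
    return np.c_[K[0,2]+K[0,0]*p[:,0]/-p[:,2],K[1,2]-K[1,1]*p[:,1]/-p[:,2]]
def depthpts(n,d):
    K,T=cam(n); v,u=np.indices(d.shape)
    p=np.stack([(u-K[0,2])/K[0,0]*d,-(v-K[1,2])/K[1,1]*d,-d],-1)
    return (p-T[:3,3])@T[:3,:3]
def rect(pts):
    "minAreaRect in world xy (mm): centre, long, short, yaw of long axis deg"
    (c,(w,h),a)=cv2.minAreaRect((np.asarray(pts)[:,:2]*1000).astype(np.float32))
    if w<h: w,h,a=h,w,a+90
    return np.round(c,1),round(w,1),round(h,1),round((a+90)%180-90,1)
E
python3 - <<'E'
from h import *
z=np.load("pics/top0.npz"); p=z["p"]; W=depthpts("top",z["d"])
H=W[...,2]*1000
hsv=cv2.cvtColor(p,cv2.COLOR_RGB2HSV)
for nm,(u,v) in dict(cover=(132,196),base=(162,195),c1=(161,220),c2=(302,235),c3=(385,262),cnt=(180,240),bed=(212,222),house=(240,205),strip=(205,213),pink=(375,250),btn=(254,201),dial=(251,227)).items():
    print(nm,p[v,u],hsv[v,u],np.round(W[v,u]*1000))
def comps(m,name,zpl,lo=150,hi=3000):
    n,l,s,c=cv2.connectedComponentsWithStats(m.astype(np.uint8))
    for i in range(1,n):
        if lo<s[i,4]<hi:
            cn,_=cv2.findContours((l==i).astype(np.uint8),0,2)
            q=max(cn,key=len)[:,0]
            print(name,s[i],np.round(c[i],1),rect(ray("top",q,zpl)),"ctr",np.round(ray("top",c[i:i+1],zpl)[0]*1000,1), "H",np.median(H[l==i]).round(1))
roi=np.zeros(H.shape,bool); roi[165:275,105:420]=1
comps(roi&(H>4.5)&(H<22),"H",0.01)
comps(roi&(hsv[...,1]<60)&(hsv[...,2]>170),"white",0.011,60)
comps(roi&(hsv[...,1]<70)&(hsv[...,2]>50)&(hsv[...,2]<170),"grey",0.02)
cv2.imwrite("pics/c2.png",np.hstack([cv2.resize(p[185:245,185:270,::-1],None,fx=5,fy=5,interpolation=2)[:300,:400],cv2.applyColorMap(np.clip(cv2.resize(H[185:245,185:270],None,fx=4.7,fy=5)*4+20,0,255).astype(np.uint8),2)[:300,:400]]))
E
```

```text
cover [79 60 41] [ 15 123  79] [562. 403.  16.]
base [184 149  95] [ 18 123 184] [567. 315.  11.]
c1 [167 133  81] [ 18 131 167] [493. 314.  14.]
c2 [215 213 169] [ 29  55 215] [ 459. -106.    9.]
c3 [214 211 168] [ 28  55 214] [ 386. -354.    8.]
cnt [166 122  72] [ 16 144 166] [434. 259.   1.]
bed [147 146 131] [ 28  28 147] [490. 162.  16.]
house [131 139 122] [ 44  31 139] [542.  79.  33.]
strip [222 219 177] [ 28  52 222] [517. 184.  14.]
pink [226 150 142] [  3  95 226] [ 420. -326.   -0.]
btn [231 215 187] [ 19  49 231] [553.  37.  52.]
dial [38 37 36] [15 13 38] [478.  41.  78.]
H [ 109  165  174   12 1088] [200.  168.4] (array([643.8, 218.2]), 519.9, 33.2, -88.6) ctr [650.4 204.4  10. ] H 18.8
H [ 337  168   83   65 2004] [377.3 198.1] (array([ 569.8, -330.3]), 243.7, 191.0, -89.4) ctr [ 574.7 -328.1   10. ] H 16.6
H [341 177  20  19 163] [350.  186.7] (array([ 608.4, -247.2]), 53.8, 53.3, -25.3) ctr [ 606.9 -246.1   10. ] H 20.1
H [370 179  20  19 186] [378.9 187.3] (array([ 606.2, -334. ]), 56.8, 51.2, -54.9) ctr [ 607.2 -332.2   10. ] H 20.1
H [398 178  21  20 191] [407. 
[... 2084 characters left out ...]
  12 186] [301.7 235.4] (array([ 457.5, -106.1]), 47.5, 32.6, -88.5) ctr [ 457.7 -105.3   11. ] H 10.8
white [376 254  17  13 192] [384. 260.] (array([ 391.3, -350.3]), 47.3, 35.2, -89.2) ctr [ 391.4 -350.2   11. ] H 11.3
grey [367 177  27  23 183] [381.3 191.8] (array([ 602.4, -334.7]), 77.8, 63.1, -83.1) ctr [ 593.  -337.3   20. ] H 25.4
grey [367 203  27  26 186] [379.9 220.1] (array([ 522.5, -334.4]), 76.7, 73.9, -89.1) ctr [ 508.9 -334.3   20. ] H 26.5
grey [396 204  24  26 166] [407.1 222.1] (array([ 517.7, -414.4]), 75.8, 65.6, 67.6) ctr [ 505.3 -414.5   20. ] H 26.9
grey [396 263  24  12 183] [407.7 269.9] (array([ 363.1, -416.5]), 63.0, 33.7, -76.8) ctr [ 364.8 -417.9   20. ] H 10.7
```

View pics/c2.png

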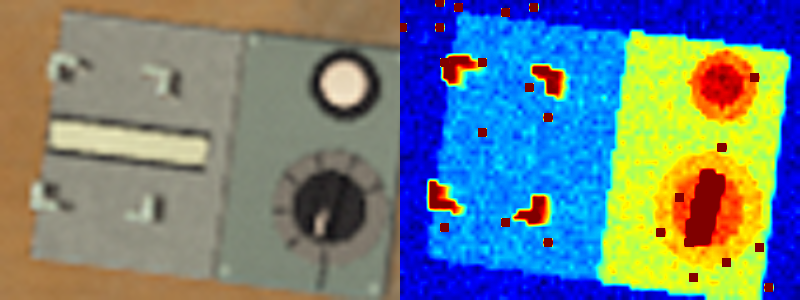

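```bash
cat >> h.py <<'E'
def blob(W,box,lo,hi):
    "largest component with lo<height<hi (m) inside world xy box; returns points"
    m=(W[...,2]>lo)&(W[...,2]<hi)&(W[...,0]>box[0])&(W[...,0]<box[1])&(W[...,1]>box[2])&(W[...,1]<box[3])
    n,l,s,c=cv2.connectedComponentsWithStats(m.astype(np.uint8),connectivity=4)
    if n<2: return np.zeros((0,3))
    return W[l==1+np.argmax(s[1:,4])]
def fit(P):
    "pca centre (mm), yaw of long axis deg, sizes from sqrt(12 var)"
    c=P[:,:2].mean(0); w,V=np.linalg.eigh(np.cov((P[:,:2]-c).T)); a=np.degrees(np.arctan2(V[1,1],V[0,1]))
    return np.round(c*1000,1),round((a+90)%180-90,1),np.round(np.sqrt(12*w[::-1])*1000,1),round(float(np.median(P[:,2]))*1000,1),len(P)
E
python3 - <<'E'
from h import *
for n in("top","side"):
    z=np.load(f"pics/{n}0.npz"); W=depthpts(n,z["d"]); print(n)
    for nm,(x,y) in dict(cover=(.563,.407),base=(.565,.316),c1=(.476,.316),c2=(.475,-.102),c3=(.406,-.351)).items():
        P=blob(W,(x-.055,x+.055,y-.042,y+.042),.0045,.03); print(nm,fit(P),rect(P))
    P=blob(W,(.4,.64,-.02,.28),.007,.2); print("mach",fit(P),rect(P))
    P=blob(W,(.4,.64,-.02,.28),.026,.037); print("housing",rect(P))
    P=blob(W,(.4,.64,-.02,.28),.0075,.018); print("bed",rect(P))
    P=blob(W,(.4,.52,-.02,.1),.065,.085); print("bar",fit(P),rect(P))
    P=blob(W,(.52,.6,-.02,.1),.045,.07); print("btn",fit(P),rect(P))
    m=(W[...,2]>.04)&(W[...,2]<.07)&(W[...,0]>.42)&(W[...,0]<.6)&(W[...,1]>.1)&(W[...,1]<.25)
    k,l,s,c=cv2.connectedComponentsWithStats(m.astype(np.uint8))
    for i in range(1,k):
        if s[i,4]>3: print(" guide",s[i,4],np.round(W[l==i].min(0)*1000),np.round(W[l==i].max(0)*1000))
    P=W[(W[...,2]>.1)&(W[...,0]>.4)&(W[...,0]<.75)&(W[...,1]>-.25)&(W[...,1]<.45)]; print("tall x min",np.round(np.percentile(P[:,0],[0,1,5])*1000) if len(P) else 0)
E
```

```text
top
cover (array([563.2, 407.8]), np.float64(2.9), array([72.6, 47.7]), 8.0, 334) (array([565., 409.]), 72.8, 50.6, 2.6)
base (array([565.1, 316.2]), np.float64(-3.7), array([72.4, 51.3]), 8.4, 392) (array([566.3, 316.6]), 74.6, 52.9, -4.9)
c1 (array([476.3, 315.7]), np.float64(8.4), array([72.1, 54.1]), 11.4, 441) (array([474.6, 317.2]), 74.7, 56.7, 8.0)
c2 (array([ 475.5, -101.4]), np.float64(2.0), array([71.7, 53.8]), 11.2, 433) (array([ 476.9, -102.8]), 71.7, 53.9, 1.5)
c3 (array([ 407.5, -350.6]), np.float64(-3.2), array([72.7, 54.9]), 11.2, 445) (array([ 405.5, -352.4]), 77.3, 58.4, -4.5)
mach (array([509.6, 110.9]), np.float64(84.8), array([215.9, 148.7]), 28.2, 3591) (array([510.4, 112.9]), 214.2, 150.0, 84.5)
housing (array([505. ,  57.2]), 149.9, 101.9, -5.7)
bed (array([515.3, 164.7]), 149.9, 110.2, -5.4)
bar (array([480.1,  46. ]), np.float64(-12.8), array([41.4, 14.5]), 75.6, 77) (array([480.2,  46.4]), 41.0, 13.8, -13.3)
btn (array([552.5,  40.7]), np.float64(82.3), array([30. , 22.5]), 53.4, 76) (array([553.3,  41.3]), 33.2, 24.1, 61.7)
 guide 28 [549. 192.  40.] [563.
[... 747 characters left out ...]
2, -356.6]), 78.3, 71.0, -1.0)
mach (array([505.7, 120.8]), np.float64(79.2), array([207.5, 148.2]), 27.4, 3286) (array([512.7, 112. ]), 216.2, 153.0, 84.2)
housing (array([506.8,  57. ]), 151.7, 104.5, -6.5)
bed (array([517.6, 160.2]), 152.0, 119.5, -5.1)
bar (array([480.7,  47.1]), np.float64(-13.8), array([43.5, 14.5]), 74.4, 83) (array([481.9,  44.4]), 44.5, 15.7, -16.0)
btn (array([552.8,  41.1]), np.float64(58.3), array([30.1, 26.9]), 52.6, 75) (array([556. ,  39.7]), 36.0, 31.6, 81.6)
 guide 55 [544. 138.  40.] [560. 155.  63.]
 guide 48 [471. 141.  41.] [486. 163.  63.]
 guide 50 [551. 191.  40.] [565. 209.  64.]
 guide 59 [476. 200.  41.] [494. 216.  65.]
tall x min [622. 625. 631.]
```

```bash
cat >> h.py <<'E'
def now():
    from rig import status
    from scipy.spatial.transform import Rotation as R
    o=status.get_obs(); M=R.from_quat(o["tool_rot"]).as_matrix()
    return o,np.degrees(np.arctan2(M[1,0],M[0,0]))
def plan(x,y,z,yaw):
    "mm, deg: roll first, then shifts along the tool axes after the roll"
    o,phi=now(); d=np.array([x,y,z])-o["position"]*1000; f=np.radians(yaw)
    print("phi %.1f t %.1f roll %.3f tx %.1f ty %.1f tz %.1f"%(phi,o["time"],-np.radians((yaw-phi+180)%360-180),d[0]*np.cos(f)+d[1]*np.sin(f),d[0]*np.sin(f)-d[1]*np.cos(f),-d[2]),"pos",np.round(o["position"]*1000,1),"F",np.round(o["ft_force"],1),"w %.1f"%(o["grip_width"]*1000))
def look(n,boxes):
    p,d=imaging.camera(n); W=depthpts(n,d)
    for k,(x,y,lo,hi) in boxes.items():
        P=blob(W,(x-.07,x+.07,y-.045,y+.045),lo,hi); print(n,k,fit(P) if len(P)>9 else None, rect(P) if len(P)>9 else "")
    return p,W
E
python3 -c "
from h import *
plan(566,315.5,100,-4.5)"
```

```text
phi 18.1 t 0.1 roll 0.394 tx 299.5 ty -935.3 tz 121.7 pos [ 194.  -593.4  221.7] F [-0.1 -1.  -0.1] w 87.0
```

Request:
arm_command(deltas=[0.61, 0, 0, 0, 0.131, 0.61, 0, 0, 0, 0.131, 0.61, 0, 0, 0, 0.132, 0.61, 0.0176, -0.055, 0, 0, 0.61, 0.0176, -0.055, 0, 0, 0.61, 0.0176, -0.055, 0, 0, 0.61, 0.0176, -0.055, 0, 0, 0.61, 0.0176, -0.055, 0, 0, 0.61, 0.0176, -0.055, 0, 0, 0.61, 0.0176, -0.055, 0, 0, 0.61, 0.0176, -0.055, 0, 0, 0.61, 0.0176, -0.055, 0, 0], newtons=20)

```text
time: 1.6
position: [0.3911, -0.1112, 0.2226]
tool_rot: [0.999, -0.039, 0.0, 0.0]
ft_force: [-0.4, 0.4, 0.3]
grip_width: 0.0701
grip_force: 0.0
```

Request:
arm_command(deltas=[0.61, 0.0176, -0.055, 0, 0, 0.61, 0.0176, -0.055, 0, 0, 0.61, 0.0176, -0.055, 0, 0, 0.61, 0.0176, -0.055, 0, 0, 0.61, 0.0176, -0.055, 0, 0, 0.61, 0.0176, -0.055, 0, 0, 0.61, 0.0176, -0.055, 0, 0, 0.61, 0.0176, -0.055, 0, 0, 0.61, 0, 0, 0.04, 0, 0.61, 0, 0, 0.04, 0, 0.61, 0, 0, 0.02, 0])

```text
time: 2.98
position: [0.5634, 0.3144, 0.1193]
tool_rot: [0.999, -0.039, -0.003, 0.001]
ft_force: [-0.1, 0.7, 0.8]
grip_width: 0.07
grip_force: 0.0
```

```bash
python3 - <<'E'
from h import *
plan(566,315.5,4,-4.5)
p,_=look("side",dict(base=(.566,.3155,.0045,.03)))
t,_=imaging.camera("top")
cv2.imwrite("pics/c3.png",np.hstack([cv2.resize(t,(400,300))[...,::-1],cv2.resize(p,(400,300))[...,::-1]]))
E
```

```text
phi -4.5 t 3.0 roll 0.001 tx 2.5 ty -1.3 tz 115.3 pos [563.4 314.4 119.3] F [-0.1  0.7  0.8] w 70.0
side base (array([566.1, 315.9]), np.float64(-5.8), array([73.2, 53.8]), 8.6, 476) (array([566.9, 314.4]), 73.8, 56.3, -2.7)
```

View pics/c3.png

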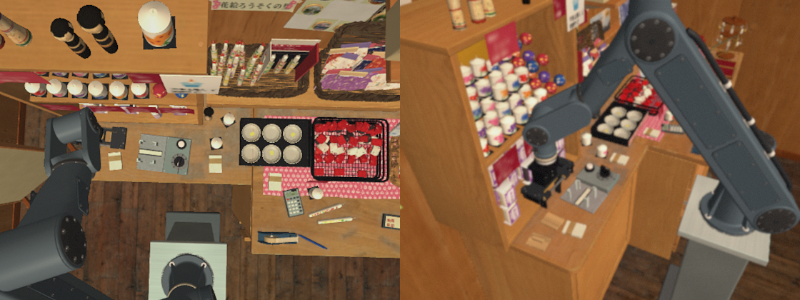

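Request:
arm_command(deltas=[0.61, 0, 0, 0.04, 0, 0.61, 0, 0, 0.04, 0, 0.61, 0, 0, 0.02, 0, 0.61, 0, 0, 0, 0, 0.61, 0, 0, 0, 0])

```text
time: 3.7
position: [0.5668, 0.3152, 0.0242]
tool_rot: [0.999, -0.039, 0.001, -0.001]
ft_force: [0.3, 0.1, 0.5]
grip_width: 0.0702
grip_force: 0.0
```

```bash
python3 -c "
from h import *
plan(566,315.5,3,-4.5)"
```

```text
phi -4.5 t 3.7 roll 0.000 tx -0.9 ty -0.2 tz 21.2 pos [566.8 315.2  24.2] F [0.3 0.1 0.5] w 70.2
```

Request:
arm_command(deltas=[0.61, -0.0005, 0, 0.015, 0, 0.61, 0, 0, 0.006, 0, 0.61, 0, 0, 0, 0, 0, 0, 0, 0, 0, 0, 0, 0, 0, 0, 0, 0, 0, 0, 0, 0, 0, 0, 0, 0, 0, 0, 0, 0, 0], newtons=20)

```text
time: 4.7
position: [0.5651, 0.3148, 0.0017]
tool_rot: [0.999, -0.039, 0.0, -0.0]
ft_force: [0.2, 0.8, 0.9]
grip_width: 0.0518
grip_force: 20.0
```

Gripped at 51.8 mm. Lift clear.

Request:
arm_command(deltas=[0, 0, 0, -0.01, 0, 0, 0, 0, -0.03, 0, 0, 0, 0, -0.05, 0.008, 0, 0, 0, -0.03, 0.008, 0, 0, 0, 0, 0])

```text
time: 5.32
position: [0.5671, 0.3155, 0.1251]
tool_rot: [0.999, -0.047, 0.003, -0.001]
ft_force: [0.1, -0.3, -1.0]
grip_width: 0.0514
grip_force: 20.0
```

```bash
python3 -c "
from h import *
plan(516.7,177.3,16,-5.4)"
```

```text
phi -5.4 t 5.3 roll 0.000 tx -37.1 ty 142.4 tz 109.1 pos [567.1 315.5 125.1] F [ 0.1 -0.3 -1. ] w 51.4
```

Request:
arm_command(deltas=[0, -0.0093, 0.0356, 0, 0, 0, -0.0093, 0.0356, 0, 0, 0, -0.0093, 0.0356, 0, 0, 0, -0.0092, 0.0356, 0, 0, 0, 0, 0, 0.02, 0, 0, 0, 0, 0.02, 0, 0, 0, 0, 0, 0, 0, 0, 0, 0, 0])

```text
time: 6.32
position: [0.5145, 0.1765, 0.0813]
tool_rot: [0.999, -0.047, -0.0, 0.0]
ft_force: [-0.1, 0.1, -0.1]
grip_width: 0.0516
grip_force: 20.0
```

```bash
python3 -c "
from h import *
plan(516.7,177.3,15,-5.4)
for n in('top','side'):
  p,d=imaging.camera(n); W=depthpts(n,d)
  P=blob(W,(.46,.575,.13,.225),.068,.082); print(fit(P),rect(P))
  m=(W[...,2]>.05)&(W[...,2]<.066)&(W[...,0]>.45)&(W[...,0]<.6)&(W[...,1]>.13)&(W[...,1]<.225);print(m.sum(),W[m].min(0).round(3),W[m].max(0).round(3))
"
```

```text
phi -5.4 t 6.3 roll 0.000 tx 2.2 ty -1.0 tz 66.3 pos [514.5 176.5  81.3] F [-0.1  0.1 -0.1] w 51.6
(array([nan, nan]), np.float64(nan), array([nan, nan]), nan, 0) (array([0., 0.]), 0.0, 0.0, 0.0)
13 [0.469 0.14  0.057] [0.559 0.154 0.064]
(array([506.8, 199.8]), np.float64(nan), array([nan, nan]), 80.7, 1) (array([506.8, 199.8]), 0.0, 0.0, 0.0)
104 [0.471 0.143 0.05 ] [0.567 0.217 0.064]h.py:31: RuntimeWarning: Mean of empty slice.
  c=P[:,:2].mean(0); w,V=np.linalg.eigh(np.cov((P[:,:2]-c).T)); a=np.degrees(np.arctan2(V[1,1],V[0,1]))
  ret = um.true_divide(
  avg = a.mean(axis, **keepdims_kw)
h.py:31: RuntimeWarning: Degrees of freedom <= 0 for slice
  c=P[:,:2].mean(0); w,V=np.linalg.eigh(np.cov((P[:,:2]-c).T)); a=np.degrees(np.arctan2(V[1,1],V[0,1]))
  c *= np.true_divide(1, fact)
  c *= np.true_divide(1, fact)
  return _methods._mean(a, axis=axis, dtype=dtype,
  ret = ret.dtype.type(ret / rcount)
```

Request:
arm_command(deltas=[0, 0, 0, 0, 0, 0, 0, 0, 0, 0])

```text
time: 6.68
position: [0.5149, 0.1766, 0.082]
tool_rot: [0.999, -0.047, 0.0, -0.0]
ft_force: [-0.3, 0.5, -0.2]
grip_width: 0.0515
grip_force: 20.0
```

```bash
python3 -c "
from h import *
from rig import status
plan(516.7,177.3,15,-5.4)
for i in range(3): imaging.camera('top'); print(status.get_obs()['position'])
"
```

```text
phi -5.4 t 6.7 roll 0.000 tx 1.8 ty -0.9 tz 67.0 pos [514.9 176.6  82. ] F [-0.3  0.5 -0.2] w 51.5
[0.51483508 0.17656984 0.08193304]
[0.51472802 0.17653023 0.08182049]
[0.51468509 0.1765011  0.08175063]
```

Request:
arm_command(deltas=[0, 0.0015, -0.0007, 0.0, 0, 0, 0, 0, 0.02, 0, 0, 0, 0, 0.02, 0, 0, 0, 0, 0.015, 0, 0, 0, 0, 0.005, 0, 0, 0, 0, 0, 0, 0, 0, 0, 0, 0])

```text
time: 7.7
position: [0.5167, 0.1771, 0.0221]
tool_rot: [0.999, -0.047, 0.001, -0.0]
ft_force: [-0.3, 0.5, -0.2]
grip_width: 0.0517
grip_force: 20.0
```

```bash
python3 -c "
from h import *
plan(516.7,177.3,15,-5.4)
"
```

```text
phi -5.4 t 7.7 roll 0.000 tx -0.0 ty -0.2 tz 7.1 pos [516.7 177.1  22.1] F [-0.3  0.5 -0.2] w 51.7
```

Request:
arm_command(deltas=[0, 0, 0, 0.005, 0, 0, 0, 0, 0.003, 0, 0, 0, 0, 0, 0, 0.61, 0, 0, 0, 0, 0.61, 0, 0, 0, 0, 0.61, 0, 0, -0.02, 0, 0.61, 0, 0, -0.04, 0, 0.61, 0, 0, -0.04, 0, 0.61, 0, 0, 0, -0.116, 0.61, 0, 0, 0, -0.116, 0.61, 0, 0, 0, 0])

```text
time: 9.07
position: [0.516, 0.177, 0.1136]
tool_rot: [0.998, 0.068, -0.0, -0.0]
ft_force: [-0.1, -0.5, -0.4]
grip_width: 0.0697
grip_force: 0.0
```

```bash
cat >> h.py <<'E'
def pocket():
    for n in("top","side"):
        p,d=imaging.camera(n); W=depthpts(n,d); c=np.array([.5167,.1773]); f=np.radians(-5.4)
        L=(W[...,:2]-c)@np.array([[np.cos(f),-np.sin(f)],[np.sin(f),np.cos(f)]])
        # local x,y in mm of heights in pocket
        m=(abs(L[...,0])<.042)&(abs(L[...,1])<.032)&(W[...,2]<.1)
        z=W[m][:,2]*1000; k=(abs(L[...,0])<.02)&(abs(L[...,1])<.02)&(W[...,2]<.1); q=W[k]
        A=np.linalg.lstsq(np.c_[L[k]*1000,np.ones(len(q))],q[:,2]*1000,rcond=None)[0] if len(q)>9 else None
        print(n,"n",len(q),"z,slope",None if A is None else (np.round(A,3)))
E
python3 - <<'E'
from h import *
for n in("top","side"): look(n,dict(c1=(.4765,.316,.0045,.03)))
pocket()
plan(476.7,316,3,7.9)
E
```

```text
top c1 (array([454.1, 311.7]), np.float64(-83.0), array([52.8, 24.8]), 11.5, 136) (array([456.3, 312.3]), 51.7, 27.6, -82.9)
side c1 (array([477.6, 316.2]), np.float64(9.3), array([73., 56.]), 11.7, 545) (array([479. , 311.7]), 74.5, 59.3, 8.7)
top n 59 z,slope [-0.063  0.183 20.346]
side n 133 z,slope [ 1.0000e-03 -2.4000e-02  2.0676e+01]
phi 7.8 t 9.3 roll -0.001 tx -19.9 ty -143.1 tz 110.3 pos [516.1 177.  113.3] F [-0.   0.2  0.5] w 69.9
```

Request:
arm_command(deltas=[0.61, -0.005, -0.0358, 0, 0, 0.61, -0.005, -0.0358, 0, 0, 0.61, -0.005, -0.0358, 0, 0, 0.61, -0.005, -0.0358, 0, 0, 0.61, 0, 0, 0.03, 0, 0.61, 0, 0, 0.04, 0, 0.61, 0, 0, 0.02, 0, 0.61, 0, 0, 0, 0, 0.61, 0, 0, 0, 0])

```text
time: 10.4
position: [0.4773, 0.3163, 0.0241]
tool_rot: [0.998, 0.069, 0.001, -0.0]
ft_force: [0.5, 0.1, 0.1]
grip_width: 0.0702
grip_force: 0.0
```

```bash
python3 -c "
from h import *
plan(476.7,316,3,7.9)
"
```

```text
phi 7.9 t 10.4 roll -0.000 tx -0.7 ty 0.2 tz 21.1 pos [477.3 316.3  24.1] F [0.5 0.1 0.1] w 70.2
```

Grip, lift, roll to −5.4° (roll 0.232).

Request:
arm_command(deltas=[0.61, -0.0005, 0, 0.013, 0, 0.61, 0, 0, 0.006, 0, 0.61, 0, 0, 0, 0, 0, 0, 0, 0, 0, 0, 0, 0, 0, 0, 0, 0, 0, 0, 0, 0, 0, 0, 0, 0, 0, 0, 0, -0.01, 0, 0, 0, 0, -0.03, 0, 0, 0, 0, -0.05, 0.116, 0, 0, 0, -0.03, 0.116, 0, 0, 0, 0, 0])

```text
time: 11.9
position: [0.478, 0.3169, 0.1276]
tool_rot: [0.999, -0.047, 0.003, -0.001]
ft_force: [0.4, 0.3, -0.5]
grip_width: 0.0515
grip_force: 20.0
```

```bash
python3 -c "
from h import *
plan(516.7,177.3,26,-5.4)
"
```

```text
phi -5.3 t 11.9 roll 0.001 tx 51.6 ty 135.3 tz 101.6 pos [478.  316.9 127.6] F [ 0.4  0.3 -0.5] w 51.5
```

Request:
arm_command(deltas=[0, 0.0129, 0.0338, 0, 0, 0, 0.0129, 0.0338, 0, 0, 0, 0.0129, 0.0338, 0, 0, 0, 0.0129, 0.0338, 0, 0, 0, 0, 0, 0.02, 0, 0, 0, 0, 0.025, 0, 0, 0, 0, 0, 0, 0, 0, 0, 0, 0, 0, 0, 0, 0, 0])

```text
time: 13.02
position: [0.5154, 0.1769, 0.0803]
tool_rot: [0.999, -0.047, 0.001, -0.0]
ft_force: [-0.3, -0.1, -1.2]
grip_width: 0.0513
grip_force: 20.0
```

```bash
python3 -c "
from h import *
plan(516.7,177.3,24,-5.4)
"
```

```text
phi -5.4 t 13.0 roll 0.001 tx 1.3 ty -0.6 tz 56.3 pos [515.4 176.9  80.3] F [-0.3 -0.1 -1.2] w 51.3
```

Request:
arm_command(deltas=[0, 0.0012, -0.0005, 0.0, 0, 0, 0, 0, 0.02, 0, 0, 0, 0, 0.02, 0, 0, 0, 0, 0.008, 0, 0, 0, 0, 0.004, 0, 0, 0, 0, 0, 0, 0, 0, 0, 0, 0])

```text
time: 13.9
position: [0.5166, 0.1771, 0.0281]
tool_rot: [0.999, -0.047, 0.001, -0.0]
ft_force: [0.4, 0.3, -0.3]
grip_width: 0.0516
grip_force: 20.0
```

```bash
python3 -c "
from h import *
plan(516.7,177.3,24,-5.4)
"
```

```text
phi -5.4 t 13.9 roll 0.000 tx 0.1 ty -0.2 tz 4.1 pos [516.6 177.1  28.1] F [ 0.4  0.3 -0.3] w 51.6
```

Request:
arm_command(deltas=[0, 0, 0, 0.004, 0, 0, 0, 0, 0.0005, 0, 0, 0, 0, 0, 0, 0.61, 0, 0, 0, 0, 0.61, 0, 0, 0, 0, 0.61, 0, 0, -0.02, 0, 0.61, 0, 0, -0.04, 0, 0.61, 0, 0, -0.04, 0, 0.61, 0, 0, -0.02, -0.129, 0.61, 0, 0, 0, 0, 0.61, 0, 0, 0, 0])

```text
time: 15.28
position: [0.5153, 0.1769, 0.142]
tool_rot: [1.0, 0.017, -0.001, 0.0]
ft_force: [-0.5, 0.3, -0.1]
grip_width: 0.0702
grip_force: 0.0
```

```bash
python3 - <<'E'
from h import *
for n in("top","side"): look(n,dict(c2=(.4755,-.1014,.0045,.03),c3=(.406,-.351,.0045,.03)))
pocket()
plan(476,-101.5,3,2)
E
```

```text
top c2 (array([ 475.4, -101.1]), np.float64(1.3), array([71.6, 53.7]), 11.2, 432) (array([ 476.9, -101.5]), 71.6, 56.6, 1.5)
top c3 (array([ 407. , -350.8]), np.float64(2.5), array([74.8, 54.1]), 11.1, 453) (array([ 401.8, -352.9]), 85.1, 58.2, -1.4)
side c2 (array([ 476.7, -101.1]), np.float64(6.4), array([73.8, 58.8]), 11.8, 297) (array([ 476.8, -106.1]), 73.3, 63.4, 1.5)
side c3 (array([ 409.5, -349.7]), np.float64(1.1), array([77.7, 61. ]), 11.7, 242) (array([ 413.8, -353.5]), 85.0, 72.2, -6.1)
top n 85 z,slope [ 0.05  -0.069 31.662]
side n 145 z,slope [-6.0000e-03 -6.0000e-03  3.1875e+01]
phi 2.0 t 15.5 roll -0.001 tx -49.1 ty 276.8 tz 138.8 pos [515.4 176.9 141.8] F [-1.1 -0.1 -0.4] w 69.5
```

Request:
arm_command(deltas=[0.61, -0.007, 0.0395, 0, 0, 0.61, -0.007, 0.0395, 0, 0, 0.61, -0.007, 0.0395, 0, 0, 0.61, -0.007, 0.0395, 0, 0, 0.61, -0.007, 0.0395, 0, 0, 0.61, -0.007, 0.0395, 0, 0, 0.61, -0.007, 0.0395, 0, 0, 0.61, 0, 0, 0.05, 0, 0.61, 0, 0, 0.05, 0, 0.61, 0, 0, 0.018, 0, 0.61, 0, 0, 0, 0, 0.61, 0, 0, 0, 0])

```text
time: 16.98
position: [0.4772, -0.1012, 0.0254]
tool_rot: [1.0, 0.017, 0.0, 0.0]
ft_force: [0.5, -0.0, 1.0]
grip_width: 0.0704
grip_force: 0.0
```

```bash
python3 -c "
from h import *
for n in('top','side'): look(n,dict(c2=(.4755,-.1014,.0045,.03)))
plan(476,-101.5,3,2)
"
```

```text
top c2 None 
side c2 (array([469.7, -97.4]), np.float64(19.0), array([81. , 53.7]), 11.2, 189) (array([479.6, -94.3]), 76.8, 71.8, 2.7)
phi 2.0 t 17.1 roll -0.000 tx -1.6 ty 0.1 tz 23.0 pos [ 477.6 -101.3   26. ] F [ 0.1 -0.3  0.8] w 70.3
```

Request:
arm_command(deltas=[0.61, -0.001, 0, 0.014, 0, 0.61, 0, 0, 0.006, 0, 0.61, 0, 0, 0, 0, 0, 0, 0, 0, 0, 0, 0, 0, 0, 0, 0, 0, 0, 0, 0, 0, 0, 0, 0, 0, 0, 0, 0, -0.01, 0, 0, 0, 0, -0.04, 0, 0, 0, 0, -0.05, 0, 0, 0, 0, -0.04, 0.129, 0, 0, 0, 0, 0])

```text
time: 18.58
position: [0.4778, -0.1019, 0.1485]
tool_rot: [0.999, -0.047, 0.004, 0.001]
ft_force: [0.1, 0.3, -1.1]
grip_width: 0.0513
grip_force: 20.0
```

```bash
python3 -c "
from h import *
plan(516.7,177.3,35,-5.4)
"
```

```text
phi -5.4 t 18.6 roll 0.000 tx 12.5 ty -281.6 tz 113.5 pos [ 477.8 -101.9  148.5] F [ 0.1  0.3 -1.1] w 51.3
```

Request:
arm_command(deltas=[0, 0.0018, -0.0402, 0, 0, 0, 0.0018, -0.0402, 0, 0, 0, 0.0018, -0.0402, 0, 0, 0, 0.0018, -0.0402, 0, 0, 0, 0.0018, -0.0402, 0, 0, 0, 0.0018, -0.0402, 0, 0, 0, 0.0018, -0.0402, 0, 0, 0, 0, 0, 0.03, 0, 0, 0, 0, 0.03, 0, 0, 0, 0, 0, 0, 0, 0, 0, 0, 0, 0, 0, 0, 0, 0])

```text
time: 20.08
position: [0.5156, 0.1778, 0.0861]
tool_rot: [0.999, -0.047, 0.001, -0.0]
ft_force: [-0.4, 0.8, -0.9]
grip_width: 0.0519
grip_force: 20.0
```

```bash
python3 -c "
from h import *
plan(516.7,177.3,35,-5.4)
"
```

```text
phi -5.4 t 20.1 roll -0.000 tx 1.2 ty 0.4 tz 51.1 pos [515.6 177.8  86.1] F [-0.4  0.8 -0.9] w 51.9
```

Request:
arm_command(deltas=[0, 0.0012, 0.0004, 0.0, 0, 0, 0, 0, 0.02, 0, 0, 0, 0, 0.02, 0, 0, 0, 0, 0.006, 0, 0, 0, 0, 0, 0, 0, 0, 0, 0, 0])

```text
time: 20.82
position: [0.5166, 0.1774, 0.0398]
tool_rot: [0.999, -0.047, 0.001, -0.0]
ft_force: [0.4, -0.6, -2.1]
grip_width: 0.0516
grip_force: 20.0
```

```bash
python3 -c "
from h import *
plan(516.7,177.3,35,-5.4)
"
```

```text
phi -5.4 t 20.8 roll 0.000 tx 0.1 ty 0.1 tz 4.8 pos [516.6 177.4  39.8] F [ 0.4 -0.6 -2.1] w 51.6
```

Request:
arm_command(deltas=[0, 0, 0, 0.004, 0, 0, 0, 0, 0.0005, 0, 0, 0, 0, 0, 0, 0.61, 0, 0, 0, 0, 0.61, 0, 0, 0, 0, 0.61, 0, 0, -0.02, 0, 0.61, 0, 0, -0.04, 0, 0.61, 0, 0, -0.05, 0, 0.61, 0, 0, 0, 0, 0.61, 0, 0, 0, 0])

```text
time: 22.08
position: [0.5154, 0.1773, 0.1442]
tool_rot: [0.999, -0.047, -0.0, 0.0]
ft_force: [-0.1, -1.0, -0.6]
grip_width: 0.0706
grip_force: 0.0
```

```bash
python3 - <<'E'
from h import *
pocket()
for n in("top","side"):
    p,d=imaging.camera(n); W=depthpts(n,d)
    for lo in(.004,.007):
        P=blob(W,(.36,.455,-.395,-.3),lo,.016); print(n,fit(P),rect(P))
    hsv=cv2.cvtColor(p,cv2.COLOR_RGB2HSV)
    m=(hsv[...,0]>15)&(hsv[...,0]<36)&(W[...,0]>.355)&(W[...,0]<.46)&(W[...,1]>-.4)&(W[...,1]<-.3)&(W[...,2]<.02)&(W[...,2]>.003)
    k,l,s,c=cv2.connectedComponentsWithStats(m.astype(np.uint8),connectivity=4); P=W[l==1+np.argmax(s[1:,4])]; print("col",fit(P),rect(P))
    if n=="top": cv2.imwrite("pics/c4.png",cv2.resize(p[235:280,360:430,::-1],None,fx=6,fy=6,interpolation=2))
plan(408,-350.5,3,-3)
E
```

```text
top n 87 z,slope [ 3.1000e-02 -6.4000e-02  4.2835e+01]
side n 157 z,slope [ 2.0000e-02 -7.2000e-02  4.2933e+01]
top (array([ 408. , -350.6]), np.float64(-2.3), array([72.6, 54.2]), 11.3, 434) (array([ 406.2, -350.3]), 74.9, 58.8, -2.9)
top (array([ 407.5, -351.2]), np.float64(-3.0), array([72.3, 53.1]), 11.5, 402) (array([ 407.7, -351.6]), 71.6, 54.4, -2.6)
col (array([ 408.9, -351.6]), np.float64(-2.7), array([69.3, 51.6]), 11.5, 406) (array([ 409.1, -352.2]), 69.0, 53.2, -2.9)
side (array([ 409. , -350.7]), np.float64(0.8), array([76.3, 60. ]), 11.9, 230) (array([ 410.1, -359.1]), 83.1, 72.1, -4.0)
side (array([ 409.4, -350.8]), np.float64(4.1), array([73.2, 56.9]), 12.3, 206) (array([ 409., -353.]), 73.1, 61.3, -5.2)
col (array([ 394.5, -345.6]), np.float64(-86.4), array([45.6, 39.8]), 12.3, 99) (array([ 395.4, -345.7]), 44.1, 41.3, -86.8)
phi -5.4 t 22.3 roll -0.042 tx -79.2 ty 532.6 tz 140.1 pos [514.9 177.2 143.1] F [-0.5  0.5 -0.4] w 69.7
```

View pics/c4.png

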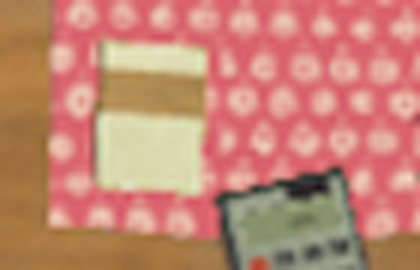

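```bash
cat >> h.py <<'E'
def top_plane():
    for n in("top","side"):
        p,d=imaging.camera(n); W=depthpts(n,d); c=np.array([.5167,.1773]); f=np.radians(-5.4)
        L=(W[...,:2]-c)@np.array([[np.cos(f),-np.sin(f)],[np.sin(f),np.cos(f)]])*1000
        print(n)
        for a in(-30,-15,0,15,30):
            r=[]
            for b in(-22,-11,0,11,22):
                k=(abs(L[...,0]-a)<6)&(abs(L[...,1]-b)<5)&(W[...,2]<.1); r.append("%5.1f"%np.median(W[k][:,2]*1000) if k.sum() else "  -  ")
            print("x%4d"%a,*r)
E
python3 -c "
from h import *
top_plane()
p,d=imaging.camera('side'); t,_=imaging.camera('top')
cv2.imwrite('pics/c5.png',np.hstack([cv2.resize(p[220:320,200:320,::-1],(480,400),interpolation=2),cv2.resize(t[185:245,185:230,::-1],(300,400),interpolation=2)]))"
```

```text
top
x -30   -     -     -     -     -  
x -15   -     -    42.6  42.1   -  
x   0   -     -    42.8  41.8   -  
x  15   -     -    42.8  42.7   -  
x  30   -     -     -     -     -  
side
x -30  36.8  31.6  38.7  42.0   -  
x -15  43.0  42.4  42.6  43.0  30.1
x   0  42.7  44.1  42.8  43.7  30.3
x  15  43.3  43.3  42.6  43.9  31.7
x  30  42.2  43.0  42.9  43.2  27.7
```

View pics/c5.png

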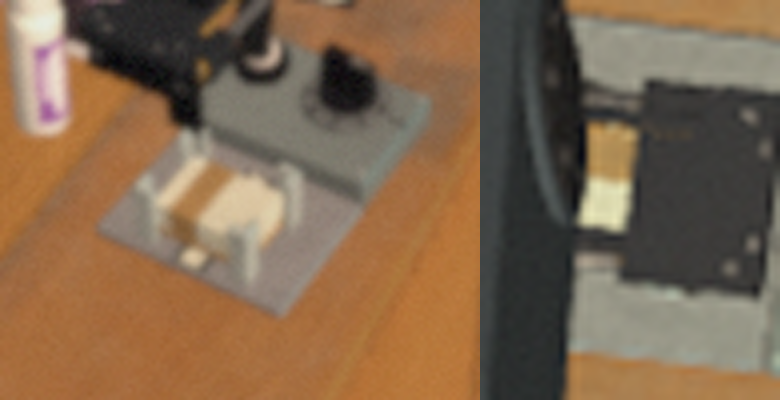

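Request:
arm_command(deltas=[0.61, 0, 0, 0, -0.045, 0.61, -0.0081, 0.0533, 0, 0, 0.61, -0.0081, 0.0533, 0, 0, 0.61, -0.0081, 0.0533, 0, 0, 0.61, -0.0081, 0.0533, 0, 0, 0.61, -0.0081, 0.0533, 0, 0, 0.61, -0.0081, 0.0533, 0, 0, 0.61, -0.0081, 0.0533, 0, 0, 0.61, -0.0081, 0.0533, 0, 0, 0.61, -0.0081, 0.0533, 0, 0, 0.61, -0.0081, 0.0533, 0, 0])

```text
time: 23.85
position: [0.4083, -0.3528, 0.1444]
tool_rot: [1.0, -0.025, 0.0, -0.0]
ft_force: [0.7, -0.4, 0.4]
grip_width: 0.0701
grip_force: 0.0
```

Request:
arm_command(deltas=[0.61, 0, 0, 0.02, 0, 0.61, 0, 0, 0.05, 0, 0.61, 0, 0, 0.05, 0, 0.61, 0, 0, 0, 0, 0.61, 0, 0, 0, 0])

```text
time: 24.48
position: [0.4094, -0.3517, 0.0256]
tool_rot: [1.0, -0.025, 0.001, 0.001]
ft_force: [0.0, -0.5, 1.0]
grip_width: 0.0697
grip_force: 0.0
```

```bash
python3 -c "
from h import *
p,W=look('side',dict(c3=(.408,-.351,.0045,.03)))
p,W=look('top',dict(c3=(.408,-.351,.0045,.03)))
plan(408.3,-351,3,-2.8)
"
```

```text
side c3 (array([ 405.2, -347.6]), np.float64(22.1), array([84.2, 63.5]), 11.7, 186) (array([ 410.2, -352.6]), 84.2, 81.7, 86.9)
top c3 (array([ 476.5, -321. ]), np.float64(-88.5), array([34.3,  0. ]), 17.5, 11) (array([ 476.5, -321.2]), 30.1, 0.0, -88.5)
phi -2.8 t 24.6 roll -0.000 tx -1.7 ty -1.2 tz 23.8 pos [ 410.  -352.3   26.8] F [ 0.3 -0.3  0.1] w 70.0
```

Grip, lift, roll to −5.4° (0.045).

Request:
arm_command(deltas=[0.61, -0.0012, -0.0012, 0.014, 0, 0.61, 0, 0, 0.006, 0, 0.61, 0, 0, 0, 0, 0, 0, 0, 0, 0, 0, 0, 0, 0, 0, 0, 0, 0, 0, 0, 0, 0, 0, 0, 0, 0, 0, 0, -0.01, 0, 0, 0, 0, -0.04, 0, 0, 0, 0, -0.05, 0, 0, 0, 0, -0.04, 0.045, 0, 0, 0, 0, 0])

```text
time: 26.08
position: [0.4092, -0.3515, 0.1483]
tool_rot: [0.999, -0.047, 0.003, 0.003]
ft_force: [-0.1, -1.0, -0.5]
grip_width: 0.0519
grip_force: 20.0
```

```bash
python3 -c "
from h import *
plan(516.7,177.3,46,-5.4)
"
```

```text
phi -5.4 t 26.1 roll 0.000 tx 57.3 ty -536.5 tz 102.3 pos [ 409.2 -351.5  148.3] F [-0.1 -1.  -0.5] w 51.9
```

Request:
arm_command(deltas=[0, 0.0057, -0.0536, 0, 0, 0, 0.0057, -0.0536, 0, 0, 0, 0.0057, -0.0536, 0, 0, 0, 0.0057, -0.0536, 0, 0, 0, 0.0057, -0.0536, 0, 0, 0, 0.0057, -0.0536, 0, 0, 0, 0.0057, -0.0536, 0, 0, 0, 0.0057, -0.0536, 0, 0, 0, 0.0057, -0.0536, 0, 0, 0, 0.0057, -0.0536, 0, 0, 0, 0, 0, 0, 0, 0, 0, 0, 0, 0])

```text
time: 27.58
position: [0.5135, 0.1783, 0.1435]
tool_rot: [0.999, -0.047, -0.001, 0.0]
ft_force: [-0.6, 0.0, -0.2]
grip_width: 0.0516
grip_force: 20.0
```

Request:
arm_command(deltas=[0, 0, 0, 0.03, 0, 0, 0, 0, 0.03, 0, 0, 0, 0, 0, 0, 0, 0, 0, 0, 0])

```text
time: 28.08
position: [0.5152, 0.1775, 0.0851]
tool_rot: [0.999, -0.048, 0.0, 0.0]
ft_force: [0.1, 0.8, -0.4]
grip_width: 0.0514
grip_force: 20.0
```

```bash
python3 -c "
from h import *
plan(516.7,177.3,46,-5.4)
"
```

```text
phi -5.5 t 28.1 roll -0.001 tx 1.5 ty 0.1 tz 39.1 pos [515.2 177.5  85.1] F [ 0.1  0.8 -0.4] w 51.4
```

Request:
arm_command(deltas=[0, 0.0013, 0.0002, 0.0, 0, 0, 0, 0, 0.018, 0, 0, 0, 0, 0.013, 0, 0, 0, 0, 0, 0, 0, 0, 0, 0, 0])

```text
time: 28.7
position: [0.5165, 0.1783, 0.0539]
tool_rot: [0.999, -0.047, 0.0, -0.0]
ft_force: [0.8, -0.5, -0.5]
grip_width: 0.0515
grip_force: 20.0
```

Request:
arm_command(deltas=[0, 0, 0, 0.003, 0, 0, 0, 0, 0.002, 0, 0, 0, 0, 0, 0, 0, 0, 0, 0, 0])

```text
time: 29.2
position: [0.5162, 0.1782, 0.0486]
tool_rot: [0.999, -0.047, 0.0, -0.0]
ft_force: [0.4, 0.7, -0.7]
grip_width: 0.0516
grip_force: 20.0
```

Request:
arm_command(deltas=[0, 0, 0, 0.001, 0, 0, 0, 0, 0, 0, 0.61, 0, 0, 0, 0, 0.61, 0, 0, 0, 0, 0.61, 0, 0, -0.02, 0, 0.61, 0, 0, -0.04, 0, 0.61, 0, 0, -0.03, -0.143, 0.61, 0, 0, 0, 0, 0.61, 0, 0, 0, 0])

```text
time: 30.32
position: [0.5154, 0.1781, 0.137]
tool_rot: [1.0, 0.024, -0.001, 0.0]
ft_force: [-0.9, -0.2, -0.5]
grip_width: 0.07
grip_force: 0.0
```

```bash
python3 - <<'E'
from h import *
top_plane()
for n in("top","side"):
    p,d=imaging.camera(n); W=depthpts(n,d)
    P=blob(W,(.51,.62,.37,.45),.015,.03); print(n,"bar",fit(P) if len(P)>5 else None,rect(P) if len(P)>5 else "")
    P=blob(W,(.51,.62,.37,.45),.0035,.03); print("plate",fit(P) if len(P)>5 else None,rect(P) if len(P)>5 else "")
plan(565,408.7,9,2.9)
E
```

```text
top
x -30   -    52.9  53.7  53.5   -  
x -15   -     -    54.4  51.2   -  
x   0   -     -    54.5  53.3   -  
x  15   -     -    53.9  53.3   -  
x  30   -     -    53.2  50.4   -  
side
x -30  45.4  41.6  41.8  54.6  54.5
x -15  54.6  54.6  52.4  53.7  37.6
x   0  53.7  54.0  53.5  54.1  36.7
x  15  54.7  53.5  54.2  54.9  36.2
x  30  54.7  54.4  53.9  54.9  35.3
top bar (array([565.6, 410.7]), np.float64(-3.0), array([42.8, 12.2]), 23.1, 60) (array([564.1, 411.9]), 42.5, 12.9, -7.0)
plate (array([568.2, 419.6]), np.float64(-8.9), array([75.3, 33.9]), 8.4, 204) (array([566.7, 422.8]), 81.0, 37.7, -13.2)
side bar (array([564.1, 409.7]), np.float64(4.2), array([44.8, 13.8]), 22.4, 112) (array([565.7, 408.7]), 43.4, 14.5, 2.8)
plate (array([563.7, 410.7]), np.float64(5.9), array([72.7, 51.4]), 7.4, 554) (array([566.9, 407. ]), 75.6, 58.3, 1.7)
phi 2.8 t 30.5 roll -0.002 tx 61.3 ty -227.8 tz 127.3 pos [515.3 178.  136.3] F [-0.5 -1.  -0.4] w 70.2
```

```bash
python3 - <<'E'
from h import *
for n in("top","side"):
    W=depthpts(n,np.load(f"pics/{n}0.npz")["d"])
    P=blob(W,(.51,.62,.37,.45),.015,.03); print(n,"bar",fit(P),rect(P))
    P=blob(W,(.51,.62,.37,.45),.0035,.03); print("plate",fit(P),rect(P))
E
```

```text
top bar (array([563.2, 409.2]), np.float64(2.6), array([42.8, 14.4]), 22.4, 77) (array([563.9, 409.6]), 41.9, 14.2, 2.7)
plate (array([563.9, 408.3]), np.float64(2.9), array([72.4, 49.5]), 7.4, 381) (array([565.4, 409.3]), 73.9, 50.7, 2.9)
side bar (array([564.4, 409.6]), np.float64(4.7), array([44. , 13.7]), 22.5, 106) (array([565.8, 408.4]), 42.9, 13.7, 3.2)
plate (array([564.2, 410.8]), np.float64(8.0), array([71.7, 51.6]), 7.5, 548) (array([565.5, 407.9]), 74.3, 57.3, 3.4)
```

Request:
arm_command(deltas=[0, 0.0121, -0.0457, 0, 0, 0, 0.0121, -0.0457, 0, 0, 0, 0.0121, -0.0457, 0, 0, 0, 0.0121, -0.0457, 0, 0, 0, 0.0121, -0.0457, 0, 0, 0, 0, 0, 0.05, 0, 0, 0, 0, 0.05, 0, 0, 0, 0, 0.005, 0, 0, 0, 0, 0, 0, 0, 0, 0, 0, 0])

```text
time: 31.78
position: [0.5673, 0.4101, 0.0351]
tool_rot: [1.0, 0.024, 0.002, -0.001]
ft_force: [0.7, 0.1, 1.3]
grip_width: 0.0437
grip_force: 0.0
```

```bash
python3 -c "
from h import *
plan(564.3,409.2,9,2.9)
"
```

```text
phi 2.8 t 31.8 roll -0.002 tx -3.0 ty 0.8 tz 26.1 pos [567.3 410.1  35.1] F [0.7 0.1 1.3] w 43.7
```

Request:
arm_command(deltas=[0, -0.002, 0.0006, 0.015, 0, 0, 0, 0, 0.009, 0, 0, 0, 0, 0, 0, 0, 0, 0, 0, 0], newtons=25)

```text
time: 32.28
position: [0.5635, 0.4087, 0.0085]
tool_rot: [1.0, 0.024, 0.0, -0.0]
ft_force: [-0.4, -0.2, 0.7]
grip_width: 0.0437
grip_force: 0.0
```

```bash
python3 -c "
from h import *
plan(564.3,409.2,9,2.9)
"
```

```text
phi 2.8 t 32.3 roll -0.002 tx 0.8 ty -0.4 tz -0.5 pos [563.5 408.7   8.5] F [-0.4 -0.2  0.7] w 43.7
```

Request:
arm_command(deltas=[-1, 0, 0, 0, 0, -1, 0, 0, 0, 0, -1, 0, 0, 0, 0, -1, 0, 0, 0, 0, -1, 0, 0, 0, 0, -1, 0, 0, -0.01, 0, -1, 0, 0, -0.04, 0, -1, 0, 0, -0.05, 0.072, -1, 0, 0, -0.03, 0.072, -1, 0, 0, 0, 0, -1, 0, 0, 0, 0])

```text
time: 33.65
position: [0.5626, 0.4082, 0.1378]
tool_rot: [0.999, -0.047, -0.001, 0.0]
ft_force: [-0.6, 0.6, -0.9]
grip_width: 0.0129
grip_force: 25.0
```

```bash
python3 -c "
from h import *
plan(516.7,177.3,64,-5.4)
"
```

```text
phi -5.4 t 33.6 roll -0.000 tx -23.9 ty 234.2 tz 73.8 pos [562.6 408.2 137.8] F [-0.6  0.6 -0.9] w 12.9
```

Request:
arm_command(deltas=[-1, -0.0048, 0.0468, 0, 0, -1, -0.0048, 0.0468, 0, 0, -1, -0.0048, 0.0468, 0, 0, -1, -0.0048, 0.0468, 0, 0, -1, -0.0048, 0.0468, 0, 0, -1, 0, 0, 0.03, 0, -1, 0, 0, 0.02, 0, -1, 0, 0, 0, 0, -1, 0, 0, 0, 0, -1, 0, 0, 0, 0])

```text
time: 34.9
position: [0.5177, 0.1783, 0.0891]
tool_rot: [0.999, -0.047, 0.001, -0.0]
ft_force: [-0.8, -0.1, -0.5]
grip_width: 0.0122
grip_force: 25.0
```

```bash
python3 -c "
from h import *
plan(516.7,177.3,64,-5.4)
for n in('top','side'):
  p,d=imaging.camera(n); W=depthpts(n,d)
  P=blob(W,(.45,.58,.13,.225),.071,.097); print(n,fit(P) if len(P)>9 else len(P),rect(P) if len(P)>9 else '')
cv2.imwrite('pics/c6.png',cv2.resize(p[200:320,190:330,::-1],(560,480),interpolation=2))
"
```

```text
phi -5.4 t 34.9 roll -0.000 tx -0.9 ty 1.1 tz 25.1 pos [517.7 178.3  89.1] F [-0.8 -0.1 -0.5] w 12.2
top 3 
side (array([499.9, 183.9]), np.float64(63.4), array([57.1, 32.2]), 87.4, 187) (array([504.8, 177.7]), 54.9, 42.1, 82.8)
```

View pics/c6.png

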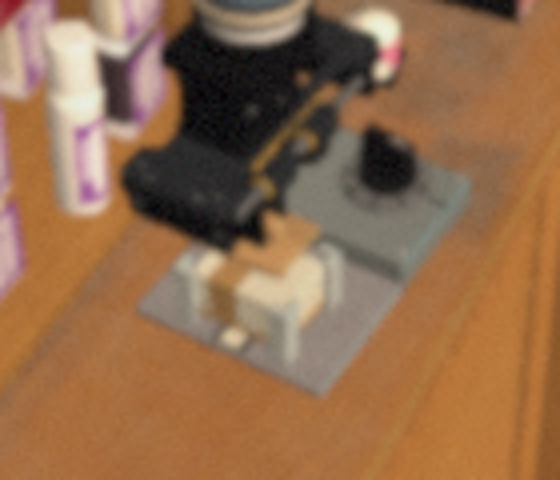

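Request:
arm_command(deltas=[-1, -0.0012, 0.001, 0.0, 0, -1, 0, 0, 0.012, 0, -1, 0, 0, 0.008, 0, -1, 0, 0, 0, 0, -1, 0, 0, 0, 0])

```text
time: 35.62
position: [0.516, 0.1771, 0.0683]
tool_rot: [0.999, -0.048, -0.0, 0.0]
ft_force: [0.1, -0.5, -0.6]
grip_width: 0.0125
grip_force: 25.0
```

Request:
arm_command(deltas=[-1, 0, 0, 0.003, 0, -1, 0, 0, 0.002, 0, -1, 0, 0, 0, 0, -1, 0, 0, 0, 0])

```text
time: 36.12
position: [0.5161, 0.1771, 0.0636]
tool_rot: [0.999, -0.048, 0.0, -0.0]
ft_force: [0.2, -0.4, -0.8]
grip_width: 0.0129
grip_force: 25.0
```

Request:
arm_command(deltas=[-1, 0, 0, 0.0012, 0, -1, 0, 0, 0, 0, -0.1, 0, 0, 0, 0, -0.1, 0, 0, 0, 0, -0.1, 0, 0, -0.02, 0, -0.1, 0, 0, -0.04, 0, -0.1, 0, 0, -0.04, -0.177, -0.1, 0, 0, 0, -0.177, -0.1, 0, 0, 0, -0.177, -0.1, 0, 0, 0, -0.177])

```text
time: 37.38
position: [0.516, 0.1771, 0.1627]
tool_rot: [0.953, 0.304, 0.0, 0.0]
ft_force: [0.2, 0.4, -1.5]
grip_width: 0.0392
grip_force: 0.0
```

```bash
python3 - <<'E'
from h import *
print(now()[0]["q"].round(2))
for n in("top","side"):
    p,d=imaging.camera(n); W=depthpts(n,d)
    P=blob(W,(.45,.58,.13,.225),.07,.09); print(n,"cover bar",fit(P) if len(P)>9 else len(P),rect(P) if len(P)>9 else '')
    P=blob(W,(.4,.52,-.02,.1),.065,.085); print("dial bar",fit(P) if len(P)>9 else len(P),rect(P) if len(P)>9 else '')
top_plane(); plan(480.3,46.2,50,166.6)
E
```

```text
[ 0.13  0.5   1.69 -0.    0.95  1.08]
top cover bar (array([499.6, 176.6]), np.float64(-53.1), array([14.5,  6.7]), 74.6, 11) (array([499.2, 176.5]), 13.3, 5.9, -53.9)
dial bar (array([480.4,  46. ]), np.float64(-13.3), array([41. , 14.4]), 76.1, 76) (array([480.3,  46.4]), 41.0, 14.0, -13.5)
side cover bar (array([517.6, 176.8]), np.float64(-4.6), array([45.1, 14.2]), 75.8, 74) (array([517.4, 176.7]), 44.0, 14.5, -4.4)
dial bar (array([480.4,  47.2]), np.float64(-13.8), array([43.4, 14.4]), 74.2, 85) (array([481.7,  44.7]), 42.4, 17.2, -13.0)
top
x -30  57.3  60.2  59.7  59.5  57.6
x -15  57.2  59.3  76.4  61.8  58.4
x   0  37.5   -    77.2   -     -  
x  15   -     -     -    61.6  58.3
x  30  48.4  60.0   -     -     -  
side
x -30  45.1  40.2  45.5  57.7  59.0
x -15  60.3  71.7  69.8  60.1  43.3
x   0  60.3  76.6  73.2  60.2  36.8
x  15  59.6  75.4  72.8  59.7  40.6
x  30  59.6  60.6  60.3  59.9  38.1
phi 34.9 t 37.6 roll -2.298 tx 4.3 ty -135.6 tz 112.4 pos [515.9 177.1 162.4] F [ 0.6 -0.7  0.3] w 39.1
```

Request:
arm_command(deltas=[-0.1, 0, 0, 0, -0.1768, -0.1, 0, 0, 0, -0.1768, -0.1, 0, 0, 0, -0.1768, -0.1, 0, 0, 0, -0.1768, -0.1, 0, 0, 0, -0.1768, -0.1, 0, 0, 0, -0.1768, -0.1, 0, 0, 0, -0.1768, -0.1, 0, 0, 0, -0.1768, -0.1, 0, 0, 0, -0.1768, -0.1, 0, 0, 0, -0.1768, -0.1, 0, 0, 0, -0.1768, -0.1, 0, 0, 0, -0.1768])

```text
time: 39.08
position: [0.516, 0.1771, 0.1623]
tool_rot: [0.201, 0.98, -0.0, -0.0]
ft_force: [-0.7, 0.3, 0.2]
grip_width: 0.0395
grip_force: 0.0
```

Request:
arm_command(deltas=[-0.1, 0, 0, 0, -0.1768, -0.1, 0.0014, -0.0452, 0, 0, -0.1, 0.0014, -0.0452, 0, 0, -0.1, 0.0014, -0.0452, 0, 0, -0.1, 0, 0, 0.04, 0, -0.1, 0, 0, 0.03, 0, -0.1, 0, 0, 0, 0, -0.1, 0, 0, 0, 0, -0.1, 0, 0, 0, 0])

```text
time: 40.2
position: [0.482, 0.0462, 0.0935]
tool_rot: [0.115, 0.993, -0.0, 0.001]
ft_force: [-0.4, -0.5, -0.3]
grip_width: 0.0395
grip_force: 0.0
```

```bash
python3 -c "
from h import *
plan(480.3,46.3,52,166.6)
"
```

```text
phi 166.8 t 40.2 roll 0.003 tx 1.6 ty -0.3 tz 41.5 pos [482.   46.2  93.5] F [-0.4 -0.5 -0.3] w 39.5
```

Request:
arm_command(deltas=[-0.1, 0.0012, 0, 0.02, 0, -0.1, 0, 0, 0.02, 0, -0.1, 0, 0, 0, 0, -0.1, 0, 0, 0, 0, -1, 0, 0, 0, 0, -1, 0, 0, 0, 0, -1, 0, 0, 0, 0, -1, 0, 0, 0, 0, -1, 0, 0, 0, 0], newtons=20)

```text
time: 41.32
position: [0.48, 0.0465, 0.0526]
tool_rot: [0.115, 0.993, 0.0, 0.0]
ft_force: [-0.2, 2.4, 2.9]
grip_width: 0.0138
grip_force: 20.0
```

```bash
python3 -c "
from h import *
plan(480.3,46.3,52,54.6)
"
```

```text
phi 166.8 t 41.3 roll 1.958 tx 0.0 ty 0.4 tz 0.6 pos [480.   46.5  52.6] F [-0.2  2.4  2.9] w 13.8
```

Request:
arm_command(deltas=[-1, 0, 0, 0, 0.1632, -1, 0, 0, 0, 0.1632, -1, 0, 0, 0, 0.1632, -1, 0, 0, 0, 0.1632, -1, 0, 0, 0, 0.1632, -1, 0, 0, 0, 0.1632, -1, 0, 0, 0, 0.1632, -1, 0, 0, 0, 0.1632, -1, 0, 0, 0, 0.1632, -1, 0, 0, 0, 0.1632, -1, 0, 0, 0, 0.1632, -1, 0, 0, 0, 0.1632])

```text
time: 42.82
position: [0.4857, 0.0484, 0.0527]
tool_rot: [0.891, 0.455, 0.006, 0.002]
ft_force: [10.4, 13.8, -3.8]
grip_width: 0.014
grip_force: 20.0
```

Request:
arm_command(deltas=[-1, 0, 0, 0, 0, -1, 0, 0, 0, 0, -0.2, 0, 0, 0, 0, -0.2, 0, 0, 0, 0, -0.2, 0, 0, 0, 0, -0.2, 0, 0, -0.04, 0, -0.2, 0, 0, -0.05, 0, -0.2, 0, 0, 0, 0])

```text
time: 43.82
position: [0.4819, 0.0458, 0.1454]
tool_rot: [0.889, 0.458, 0.003, 0.002]
ft_force: [-0.1, 0.7, 0.4]
grip_width: 0.0346
grip_force: 0.0
```

```bash
python3 - <<'E'
from h import *
for n in("top","side"):
    p,d=imaging.camera(n); W=depthpts(n,d)
    P=blob(W,(.4,.52,-.02,.1),.065,.085); print("dial bar",fit(P) if len(P)>9 else len(P),rect(P) if len(P)>9 else '')
plan(552.7,41,70,54.6)
E
```

```text
dial bar 0 
dial bar (array([481. ,  47.3]), np.float64(53.1), array([43.5, 15.7]), 74.4, 88) (array([482.2,  44.5]), 43.0, 18.2, 55.8)
phi 54.6 t 43.9 roll -0.000 tx 38.3 ty 62.8 tz 72.5 pos [479.3  46.2 142.5] F [-0.2 -0.  -0.7] w 34.8
```

Request:
arm_command(deltas=[-1, 0, 0, 0, 0.159, -1, 0, 0, 0, 0.159, -1, 0, 0, 0, 0.159, -1, 0, 0, 0, 0.159, -1, 0, 0, 0, 0.159, -1, 0, 0, 0, 0.159, -1, 0.0365, 0.0028, 0, 0, -1, 0.0365, 0.0028, 0, 0, -1, 0, 0, 0.04, 0, -1, 0, 0, 0.03, 0, -1, 0, 0, 0, 0, -1, 0, 0, 0, 0])

```text
time: 45.42
position: [0.5525, 0.0406, 0.072]
tool_rot: [1.0, -0.001, -0.001, -0.0]
ft_force: [-1.3, 0.3, 0.6]
grip_width: 0.0006
grip_force: 0.0
```

```bash
python3 - <<'E'
from h import *
for n in("top","side"):
    p,d=imaging.camera(n); W=depthpts(n,d)
    P=blob(W,(.4,.52,-.02,.1),.065,.085); print("dial bar",fit(P) if len(P)>9 else len(P),rect(P) if len(P)>9 else '')
    if n=="top": im=cv2.resize(p[185:245,185:270,::-1],(680,480),interpolation=2)
cv2.imwrite('pics/c7.png',im); top_plane()
plan(552.4,40.5,48,0)
E
```

```text
dial bar 0 
dial bar (array([481.4,  47.6]), np.float64(51.9), array([42.4, 15.4]), 74.4, 85) (array([481.2,  44.7]), 42.7, 17.4, 51.4)
top
x -30   -     -     -     -    60.3
x -15   -     -     -     -    58.5
x   0   -     -     -    60.1  59.8
x  15   -     -     -    58.7  60.7
x  30   -     -     -    58.7  59.7
side
x -30  45.3  44.5  42.1  58.1  58.6
x -15  59.4  61.1  70.5  60.5  39.2
x   0  60.3  75.4  73.0  59.4  39.4
x  15  62.2  76.9  75.0  58.8  40.1
x  30  60.2  58.8  60.7  60.5  39.5
phi -0.1 t 45.6 roll -0.001 tx -1.1 ty 0.1 tz 25.5 pos [553.5  40.6  73.5] F [-0.1  0.6  0.1] w 0.4
```

View pics/c7.png

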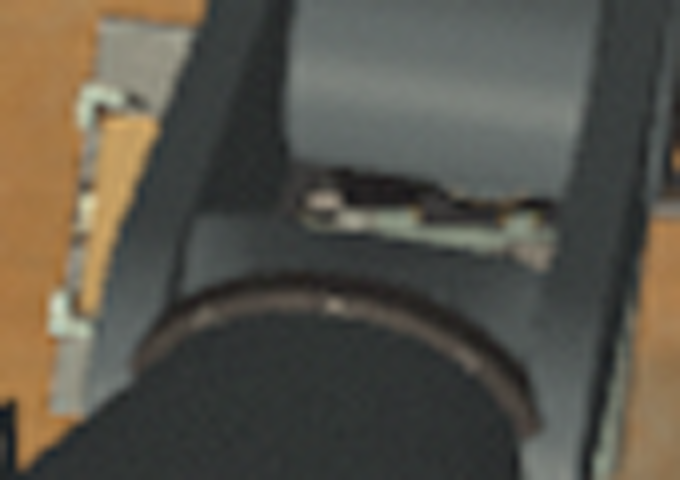

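Request:
arm_command(deltas=[-1, 0, 0, -0.05, 0, -1, 0, 0, -0.05, 0, -1, 0, 0.05, 0, 0, -1, 0, 0.05, 0, 0, -1, 0, 0.05, 0, 0, -1, 0, 0.05, 0, 0, -1, 0, 0.05, 0, 0, -1, 0, 0, 0, 0])

```text
time: 46.62
position: [0.5531, -0.2136, 0.1735]
tool_rot: [1.0, -0.003, 0.002, 0.001]
ft_force: [-0.7, 0.1, 1.1]
grip_width: 0.0004
grip_force: 0.0
```

```bash
python3 - <<'E'
from h import *
ims=[]
for n in("top","side"):
    p,d=imaging.camera(n); W=depthpts(n,d); ims.append(p[...,::-1])
    P=blob(W,(.4,.52,-.02,.1),.065,.085); print("dial bar",fit(P) if len(P)>9 else len(P),rect(P) if len(P)>9 else '')
    P=blob(W,(.45,.58,.13,.225),.07,.09); print(n,"cover bar",fit(P) if len(P)>9 else len(P),rect(P) if len(P)>9 else '')
cv2.imwrite('pics/c8.png',np.hstack([cv2.resize(ims[0][185:245,185:270],(425,300),interpolation=2),cv2.resize(ims[0],(375,300))])); top_plane()
plan(552.4,40.5,75,0)
E
```

```text
dial bar (array([479.5,  46. ]), np.float64(54.0), array([42. , 14.1]), 75.4, 74) (array([479.9,  46.4]), 41.2, 13.6, 54.6)
top cover bar (array([516. , 176.7]), np.float64(-4.7), array([43.3, 13.7]), 75.8, 74) (array([515.6, 177.3]), 42.6, 12.7, -4.2)
dial bar (array([481.2,  47. ]), np.float64(52.3), array([43.8, 14.8]), 74.4, 88) (array([482. ,  44.7]), 41.8, 15.7, 55.4)
side cover bar (array([516.7, 177.3]), np.float64(-6.5), array([44.1, 15.4]), 75.6, 79) (array([517.4, 175.8]), 41.9, 15.0, -6.7)
top
x -30  58.1  59.6  59.2  58.9  59.8
x -15  57.3  59.7  77.1  59.1  59.7
x   0  54.7  60.0  76.7  59.6  60.3
x  15  54.1  59.2  76.1  59.5  58.6
x  30  57.9  59.5  60.8  60.3  58.8
side
x -30  45.1  39.9  38.7  59.0  60.7
x -15  60.1  58.3  70.7  60.4  39.7
x   0  59.5  74.0  73.3  61.2  39.4
x  15  58.9  76.2  73.2  60.0  37.1
x  30  61.3  59.6  61.1  59.4  42.1
phi -0.0 t 46.8 roll -0.000 tx 0.2 ty -248.6 tz 97.7 pos [ 552.2 -208.1  172.7] F [ 0.7 -0.1  0.1] w 0.6
```

View pics/c8.png

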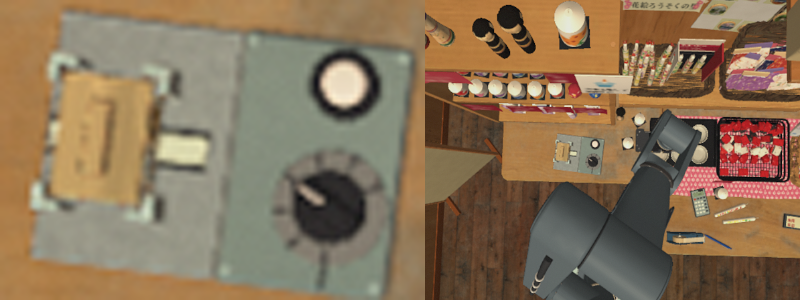

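Request:
arm_command(deltas=[-1, 0, -0.05, 0, 0, -1, 0, -0.05, 0, 0, -1, 0, -0.05, 0, 0, -1, 0, -0.05, 0, 0, -1, 0, -0.05, 0, 0, -1, 0, 0, 0.05, 0, -1, 0, 0, 0.05, 0, -1, 0, 0, 0, 0, -1, 0, 0, 0, 0, -1, 0, 0, 0.012, 0, -1, 0, 0, 0, 0, -1, 0, 0, 0, 0])

```text
time: 48.32
position: [0.5531, 0.0405, 0.061]
tool_rot: [1.0, -0.001, 0.001, 0.0]
ft_force: [0.2, 0.9, -0.5]
grip_width: 0.0005
grip_force: 0.0
```

```bash
python3 -c "
from h import *
plan(552.4,40.5,48,0)
"
```

```text
phi -0.1 t 48.3 roll -0.002 tx -0.7 ty -0.0 tz 13.0 pos [553.1  40.5  61. ] F [ 0.2  0.9 -0.5] w 0.5
```

Request:
arm_command(deltas=[-1, 0, 0, 0.006, 0, -1, 0, 0, 0.005, 0, -1, 0, 0, 0.002, 0, -1, 0, 0, 0.001, 0, -1, 0, 0, 0, 0, -1, 0, 0, 0, 0])

```text
time: 49.08
position: [0.5534, 0.0405, 0.0482]
tool_rot: [1.0, -0.0, 0.001, 0.0]
ft_force: [-1.9, -0.4, 15.0]
grip_width: 0.0007
grip_force: 7.5
```

Request:
arm_command(deltas=[-1, 0, 0, -0.02, 0, -1, 0, 0, -0.05, 0, -1, 0, 0, -0.05, 0, -1, 0, 0.05, 0, 0, -1, 0, 0.05, 0, 0, -1, 0, 0.05, 0, 0, -1, 0, 0.05, 0, 0, -1, 0, 0, 0, 0, -1, 0, 0, 0, 0])

```text
time: 50.2
position: [0.5518, -0.1588, 0.1657]
tool_rot: [1.0, -0.001, -0.001, -0.001]
ft_force: [0.1, 0.7, 0.5]
grip_width: 0.0003
grip_force: 0.0
```

```bash
python3 - <<'E'
from h import *
from rig import order
p,d=imaging.camera("top"); W=depthpts("top",d)
P=blob(W,(.4,.52,-.02,.1),.065,.085); print("dial bar",fit(P),rect(P))
P=blob(W,(.45,.58,.13,.225),.07,.09); print("cover bar",fit(P),rect(P))
P=blob(W,(.52,.6,-.02,.1),.045,.07); print("btn",fit(P))
print(order.hand_in())
E
```

```text
dial bar (array([480.2,  46.7]), np.float64(54.3), array([41. , 14.4]), 75.5, 71) (array([480.1,  46.9]), 40.5, 14.1, 53.2)
cover bar (array([515.9, 176.7]), np.float64(-4.6), array([43.2, 13.2]), 75.7, 74) (array([515.7, 176.9]), 42.7, 12.9, -5.3)
btn (array([551.3,  38.7]), np.float64(16.3), array([29.7, 26. ]), 52.8, 85)
the job is handed in; nothing more can be done
None
```

The bundle of base board, all three cartons and cover lies flat and square in the pocket, the dial points to mark 3, the start button was pressed fully down and let go, and the job is handed in.

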